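Find and mark the tight spot of a belt wheel

ROBOT

A 6-joint arm with a two-finger parallel gripper is mounted at the origin on the work surface. World frame = base frame: x ahead of the robot, y to its left, z up, the work surface at z = 0. Lengths are in m, angles in rad, forces in N, time in s.
With the tool pointing down it reaches from about 0.4 to 0.825 m from the base axis. Payload 7 kg.
Tool frame: the origin (TCP) lies on the mounting face of the last link; the fingertips stand 178 mm ahead of it and the grasp point (between the pads) lies 159 mm ahead of it; z points along the fingers, y is the direction in which the jaws open and shut (so a half turn about z gives the same grasp; the last joint's range is limited). The gripper opens to 88 mm and grips with 3 to 60 N. Pads are 19 mm wide; open, the fingers measure 130 mm over their backs; the gripper's body (78 mm by 193 mm) begins 47 mm behind the grasp point.
Start: joints at [-0.842, 0.359, 0.012, 0, -1.224, -0.288], TCP at [0.288, -0.61, 0.405] pointing down, gripper open.
Joint ranges: [-3.07, 3.07], [-1.43, 2.12], [-1.02, 1.25], [-3.03, 1.67], [-3.05, -0], [-3.03, 3.03]. Speed limits (rad/s): [2.39, 2.39, 3.01, 3.14, 3.14, 3.14].

INTERFACE

Orientations are given as [roll, pitch, yaw] about the fixed x, y, z axes, in that order (R = Rz(yaw) Ry(pitch) Rx(roll)).
In Python, from station import * gives the robot as it stands.
- The arm moves only by the tool arm_command, never from a script. Its argument "targets" is a list of rows, each a list of 3 entries, a list of its own where there are three numbers: the turn, a rotation vector about the world's x, y, z in rad, then the shift along the world's x, y, z in mm, then the closure, from 0 (fully open) to 1 (shut). In form: [[[wx, wy, wz], [tx, ty, tz], fingers], ...]. A call has 1 to 8 rows; each row shifts and turns the commanded pose from where the row before left it; what a row does not reach is not made up. A row lasts 1/10 s, in which the tool goes at most 50 mm and 8.59 degrees, less where a joint would pass 70% of its speed; a pose out of reach is approached as far as the arm can. A call with a gripper value outside its range is refused whole. The fingers move at their own pace and stop on an object; "squeeze" is the grip in N (left out, the last holds). Time passes only in rows, so rows that do not move let the fingers close. It gives the time, the measured TCP pose, the force and the opening at its end, in the units of the state.
- get_state(): the state, without advancing time (a new reading comes with each control period).
- grab_frame(name): name is "side" or "top"; returns (picture, depth): 400x640x3 uint8, red, green, blue; 400x640 float32, m along the optical axis (not along the pixel's ray), 0 where there is no reading.
- camera_params(name): a dict with "mtx" (3x3 intrinsics, pixels), "eye" and "orientation" of the camera in the world. Camera axes: x right, y down, z forward; pixel columns grow to the right and rows downward; lengths in m; the calibration is good to about 2 mm. A picture is of the moment at which its call begins. camera_params takes no time and is no camera call.
- job_done(): hands the job in, once; it reports no verdict.
The state is a dict: "t": time; "q": joint angles; "qd": joint speeds; "joint_efforts": joint torques, N m; "eef_pos": TCP position; "ee_rot": TCP orientation; "force": force on the tool from outside, world axes, zero at the start; "moment": the same for the moment, N m; "width": finger opening in m.
Only numpy, scipy, OpenCV 4.12 (cv2) and the standard library are available. Lean on these libraries where they do the work, as an engineer would, in place of code of your own. Each camera call takes 0.05 s, during which the arm holds its last target.

TASK

The belt wheel on the truing stand rubs on the stand's orange shoe at one unseen place of its turn. Turn the wheel slowly by its red knob, feel where it drags hardest, leave it standing with the middle of that tight spot on the shoe and let go; then press the yellow marking plunger gently all the way down and let it come back up. Press the plunger nowhere else, do not push on the upright, and leave the other things on the bench where they are.

Things in the scene. Friction and masses are not known exactly. Their poses are not given: they have to be found in the camera images.
- stand: green base plate of the truing stand, fixed to the bench, 325 x 180 x 20 mm. Origin: on the wheel's axis, at bench height. Its x axis points from the wheel's axis to the grey upright, its z axis up
- post: grey upright at one end of the base plate, fixed; same origin and axes as stand. It stands 132 to 156 mm from the wheel's axis, 50 mm wide, top 86 mm above the bench, with a bracket 34 mm wide reaching over the wheel's rim (80 to 86 mm above the bench, from 92 mm off the axis). It carries the orange shoe
- shoe_face (a point): where the orange spring-backed shoe on the upright faces the outside of the rim: on the stand's x axis, 110 mm from the wheel's axis, 62 mm above the bench; fixed to the upright. The shoe yields about 1 mm on the tight spot
- wheel: light white plastic five-spoked belt wheel (0.2 kg) lying level on an upright spindle, 220 mm across, rim 12 mm thick, 52 to 72 mm above the bench, hub top 78 mm. Origin on the axis at bench height; its x axis points to the knob. Turning takes about 1 N at the knob, rising smoothly to about 8 to 12 N in the one tight spot, which spans about 0.6 rad of turn, is hardest in its middle and lies at a place that differs every time, never on the shoe at the start
- wheel_centre (a point): point on the wheel's axis, at the height of the rim's top (72 mm above the bench). The wheel turns about it any number of turns either way and stays where it is left, also on the tight spot
- knob_grip (a point): the red turning knob, an upright cylinder 24 mm across that spins freely on its own pin, 55 mm from the wheel's axis, from 85 to 140 mm above the bench. The point is on its axis, 125 mm above the bench: grip here from above; the gripper need not turn as the wheel goes round
- marker: yellow marking plunger, slides straight down by 6 mm. A spring brings it back up: 1.4 N at the top, 5.6 N fully down. Origin on the wheel's axis, at bench height when the plunger is up
- marker_top (a point): centre of the top of the yellow plunger cap, 26 mm across, 100 mm above the bench, over the rim at the shoe, 108 mm from the wheel's axis; pressed straight down
- drill: blue cordless drill lying on its side, about 180 x 200 x 56 mm; to be left alone. Origin: under its barrel; the grip points to its -y
- case: flat orange parts case with a clear lid, 210 x 170 x 40 mm; to be left alone. Origin: centre of its underside
- oil: small oil bottle, 48 mm across, 130 mm tall; to be left alone. Origin: centre of its underside
- tape: roll of black tape lying flat, 96 mm across, 19 mm tall; to be left alone. Origin: centre of its underside
- driver: red-handled screwdriver lying flat; to be left alone. Origin: centre of its underside
- mug: blue mug, 80 mm across, 90 mm tall; to be left alone. Origin: centre of its underside
- spacer: brass spacer ring, 28 mm across, 12 mm tall, lying on the stand's base plate behind the upright; to be left alone. Origin: centre of its underside
- nut: round steel nut, 30 mm across, 14 mm tall, lying on the stand's base plate behind the upright; to be left alone. Origin: centre of its underside

How it is judged:
By the outcome, as a careful person would: the job done as asked, in the order asked, and still so for the second after the job is handed in, with the robot touching nothing.
It also fails if it takes over 72 s, if anything falls off the work surface, if the arm or the gripper's body presses on something with over 40 N, if the wrist force passes 120 N, or if a joint passes its speed limit or range.

## Working session

There is one attempt and no reset: what is moved stays moved. The work goes in short steps, Python scripts to look and compute and a tool call to move; the robot and the scene stay as the last step left them, time stands still between calls to the robot, and variables do not carry over. Pictures are saved under pics/ and viewed, and the job is handed in when it is done.

Besides the shell and the picture viewer there is one more tool, called as a command line: name --argument value ..., lists and objects as JSON in quotes. arm_command: Moves the arm, as the interface text tells. Its arguments: {"type":"object","properties":{"targets":{"type":"array"},"squeeze":{"type":"number"}},"required":["targets"]}

```bash
ls; mkdir -p pics; python3 - <<'E'
from station import *
import cv2,numpy as np
print(get_state())
for n in("side","top"):
    p,d=grab_frame(n); np.savez(f"{n}0.npz",p=p,d=d); cv2.imwrite(f"pics/{n}0.png",p[:,:,::-1]); print(n,camera_params(n))
E
```

```text
pics
{'t': 0.0, 'q': array([-8.41917752e-01,  3.59381768e-01,  1.10750724e-02, -3.61515613e-04,
       -1.22411477e+00, -2.88094723e-01]), 'qd': array([ 1.94483857e-03, -4.28512238e-04, -6.75639099e-04,  4.22129203e-04,
        4.26537917e-05,  1.58054204e-03]), 'joint_efforts': array([-7.88811303e-04, -5.82711804e+01,  2.93048912e+01,  6.99688956e+00,
        6.85538747e-03, -1.83685670e-04]), 'eef_pos': array([ 0.28790211, -0.61030627,  0.40373077]), 'ee_rot': array([ 3.13993792e+00, -1.35947648e-04, -2.70093180e+00]), 'force': array([-0.10850778, -0.94228462, -0.3326447 ]), 'moment': array([ 0.05179104, -0.00813217,  0.0423979 ]), 'width': 0.08711280345765213}
side {'mtx': array([[454.6805582 ,   0.        , 317.13173761],
       [  0.        , 454.6805582 , 203.63019145],
       [  0.        ,   0.        ,   1.        ]]), 'eye': array([ 1.28356091, -0.90235207,  0.88675633]), 'orientation': array([-2.16675701,  0.00352389,  0.72209865])}
top {'mtx': array([[489.45288297,   0.        , 324.51298604],
       [  0.        , 489.45288297, 199.44783819],
       [  0.        ,   0.        ,   1.        ]]), 'eye': array([0.16934441, 0.0084048 , 1.87585313]), 'orientation': array([-2.96265368,  0.00413133, -1.59590811])}
```

View pics/side0.png

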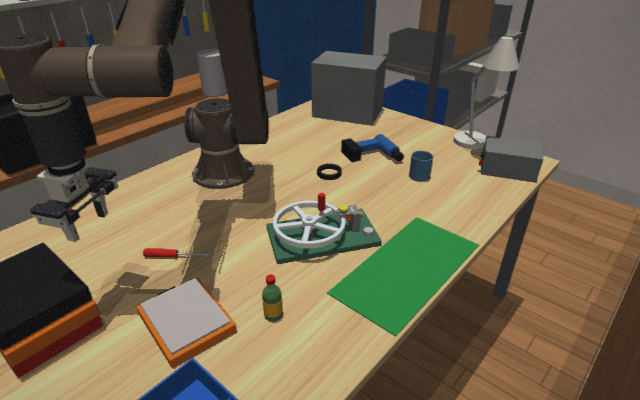

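View pics/top0.png

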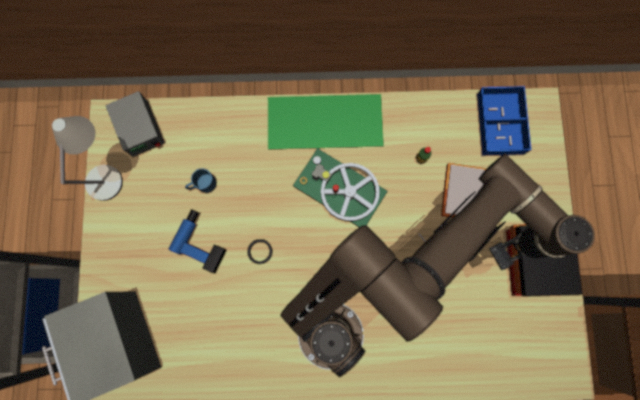

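The side picture shows the wheel at about (309,226), red knob (321,200) and yellow cap (344,210). The top picture shows the wheel at (350,192), knob (336,188) and cap (326,174). Next I measure them.

```bash
cat > h.py <<'E'
import cv2,numpy as np
from scipy.spatial.transform import Rotation as R
from scipy.optimize import least_squares
from station import *
def cam(n):
    c=camera_params(n); return c['mtx'],np.array(c['eye']),R.from_euler('xyz',c['orientation']).as_matrix()
def ray(n,u,v,z):
    K,e,M=cam(n); d=M@np.linalg.inv(K)@[u,v,1]; return e+d*(z-e[2])/d[2]
def cloud(n,d):
    K,e,M=cam(n); v,u=np.mgrid[:400,:640]
    p=np.stack([(u-K[0,2])/K[0,0],(v-K[1,2])/K[1,1],np.ones_like(u)],-1)*d[...,None]
    return p@M.T+e
def proj(n,X):
    K,e,M=cam(n); p=(np.atleast_2d(X)-e)@M; p=p@K.T; return p[:,:2]/p[:,2:]
E
python3 - <<'E'
from h import *
for n in("side","top"):
    f=np.load(f"{n}0.npz");p,d=f['p'],f['d'];P=cloud(n,d);h=cv2.cvtColor(p,cv2.COLOR_RGB2HSV)
    c=(309,226) if n=="side" else (345,188)
    w=np.zeros((400,640),bool); w[c[1]-50:c[1]+50,c[0]-60:c[0]+75]=1
    w&=(P[...,0]>.3)
    ok=d>0
    def rep(nm,m):
        v,u=np.nonzero(m&w&ok)
        print(n,nm,len(u),"px",u.mean().round(1),v.mean().round(1),"med",np.median(P[v,u],0).round(4),"zrange",np.percentile(P[v,u,2],[5,95]).round(3))
    rep("red",((h[...,0]<6)|(h[...,0]>174))&(h[...,1]>150)&(h[...,2]>70))
    rep("yel",(h[...,0]>22)&(h[...,0]<34)&(h[...,1]>170)&(h[...,2]>100))
    m=(h[...,1]<50)&(h[...,2]>130)&w&ok&(abs(P[...,2]-.068)<.014)
    v,u=np.nonzero(m);X=P[v,u]
    g=lambda q:np.hypot(X[:,0]-q[0],X[:,1]-q[1])
    (cx,cy),r=cv2.minEnclosingCircle(X[:,:2].astype(np.float32))
    for k in range(5):
        rr=np.hypot(X[:,0]-cx,X[:,1]-cy); s=X[(rr>.085)&(rr<.12)]
        A=np.c_[2*s[:,:2],np.ones(len(s))];b=(s[:,:2]**2).sum(1);q=np.linalg.lstsq(A,b,rcond=None)[0];cx,cy=q[:2]
    print("wheel",cx,cy,np.sqrt(q[2]+cx*cx+cy*cy),len(s),np.median(X[:,2]))
    g=(h[...,0]>50)&(h[...,0]<90)&(h[...,1]>90)&w&ok&(abs(P[...,2]-.02)<.008)
    v,u=np.nonzero(g);print("base",cv2.minAreaRect(P[v,u,:2].astype(np.float32)),np.median(P[v,u,2]))
    k=cv2.resize(p[c[1]-50:c[1]+50,c[0]-60:c[0]+75],None,fx=5,fy=5,interpolation=cv2.INTER_CUBIC);cv2.imwrite(f"pics/{n}crop.png",k[:,:,::-1])
E
```

```text
side red 110 px 318.9 204.6 med [ 0.5364 -0.04    0.1246] zrange [0.092 0.142]
side yel 34 px 342.9 208.1 med [5.895e-01 1.000e-04 1.005e-01] zrange [0.096 0.104]
wheel 0.5290335178321134 -0.08873126103901818 0.10210274070526706 577 0.07124215591659977
base ((0.45370814204216003, 0.01059328019618988), (0.3199894428253174, 0.42177635431289673), 56.64958190917969) 0.02078198296914502
top red 23 px 335.3 187.7 med [ 0.5258 -0.0315  0.1377] zrange [0.132 0.143]<stdin>:10: RuntimeWarning: Mean of empty slice.
  ret = ret.dtype.type(ret / rcount)
  return _methods._mean(a, axis=axis, dtype=dtype,
  ret = um.true_divide(
Traceback (most recent call last):
IndexError: index -1 is out of bounds for axis 0 with size 0
```

```bash
python3 - <<'E'
from h import *
for n in("side","top"):
    f=np.load(f"{n}0.npz");p,d=f['p'],f['d'];P=cloud(n,d);h=cv2.cvtColor(p,cv2.COLOR_RGB2HSV)
    c=(309,226) if n=="side" else (345,188)
    w=np.zeros((400,640),bool); w[c[1]-50:c[1]+50,c[0]-60:c[0]+75]=1
    # white pixels intersected with plane z=.072
    m=(h[...,1]<60)&(h[...,2]>120)&w
    v,u=np.nonzero(m); X=np.array([ray(n,a,b,.072) for a,b in zip(u,v)])
    cx,cy=(.529,-.0887)
    for k in range(12):
        rr=np.hypot(X[:,0]-cx,X[:,1]-cy); s=X[(rr>.094)&(rr<.114)]
        A=np.c_[2*s[:,:2],np.ones(len(s))];b=(s[:,:2]**2).sum(1);q=np.linalg.lstsq(A,b,rcond=None)[0];cx,cy=q[:2]
    print(n,"wheel",cx,cy,np.sqrt(q[2]+cx*cx+cy*cy),len(s))
    print({k:proj(n,[[cx,cy,.072]]).round(1).tolist() for k in 'c'})
    k=cv2.resize(p[c[1]-50:c[1]+50,c[0]-60:c[0]+75],None,fx=5,fy=5,interpolation=cv2.INTER_CUBIC);cv2.imwrite(f"pics/{n}crop.png",k[:,:,::-1])
print("red top top-cam",ray("top",335.3,187.7,.14))
E
```

```text
side wheel 0.5283200610406302 -0.08817213004131538 0.10370112735927922 632
{'c': [[308.6, 220.6]]}
top wheel 0.5261728553279732 -0.08786868432538908 0.10392399482268251 781
{'c': [[349.7, 190.8]]}
red top top-cam [ 0.52558592 -0.03242521  0.14      ]
```

View pics/topcrop.png

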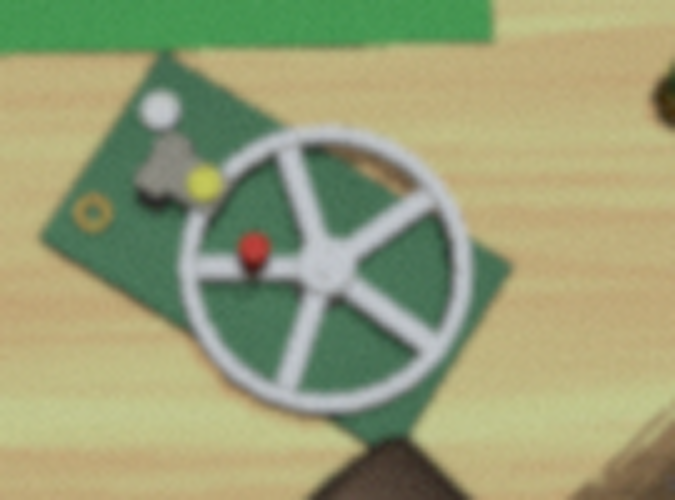

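View pics/sidecrop.png

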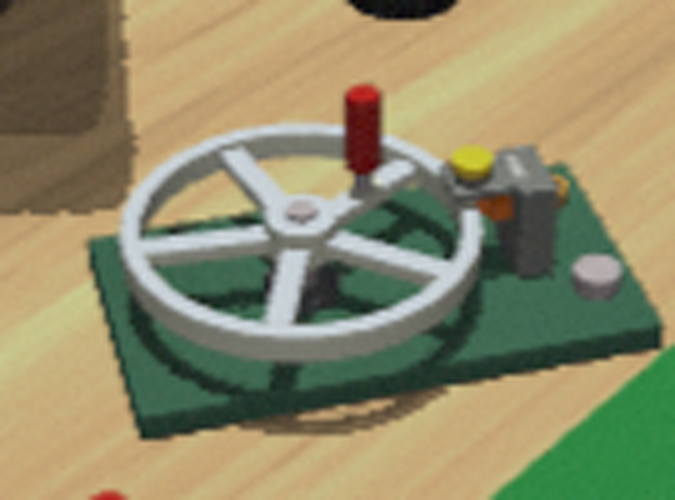

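```bash
python3 - <<'E'
from h import *
c=np.array([.5272,-.088])
for nm,z,s,t in(("knob",.14,(321,193.8),(335.2,186.8)),("yel",.1,(342.8,206.8),(325.6,174.2))):
    a=ray("side",*s,z)[:2];b=ray("top",*t,z)[:2];print(nm,a,b)
    for x in(a,b,(a+b)/2): dx=x-c;print(np.hypot(*dx),np.arctan2(dx[1],dx[0]))
E
```

```text
knob [ 0.52766155 -0.03043766] [ 0.52891986 -0.03215984]
0.057564190670723034 1.5627782289199312
0.05586663600628446 1.540006380617448
0.05671173792924649 1.5515627087435766
yel [0.58515389 0.00484683] [0.58599332 0.00123179]
0.10944947672798243 1.0127810462250648
0.10685956422463028 0.9882017217636737
0.10814635414788358 1.0006385380478806
```

arm_command --targets '[[[0,0,0],[15,36,0],0],[[0,0,0],[15,36,0],0],[[0,0,0],[15,36,0],0],[[0,0,0],[15,36,0],0],[[0,0,0],[15,36,0],0],[[0,0,0],[15,36,0],0],[[0,0,0],[15,36,0],0],[[0,0,0],[15,36,0],0]]' --squeeze 40

```text
t: 0.9
eef_pos: [0.4082, -0.3209, 0.4045]
ee_rot: [3.141, -0.0, -2.701]
force: [0.5, -0.2, 0.2]
width: 0.0879
```

arm_command --targets '[[[0,0,0],[15,36,0],0],[[0,0,0],[15,36,0],0],[[0,0,0],[15,36,0],0],[[0,0,0],[15,36,0],0],[[0,0,0],[15,36,0],0],[[0,0,0],[15,36,0],0],[[0,0,0],[15,36,0],0],[[0,0,0],[15,36,0],0]]'

```text
t: 1.7
eef_pos: [0.5281, -0.0328, 0.4045]
ee_rot: [3.141, -0.0, -2.701]
force: [0.6, -1.3, -0.2]
width: 0.0872
```

arm_command --targets '[[[0,0,0],[0,0,-35],0],[[0,0,0],[0,0,-35],0],[[0,0,0],[0,0,-25],0.2],[[0,0,0],[0,0,-15],0.4],[[0,0,0],[0,0,-8],0.4],[[0,0,0],[0,0,0],0.4]]'

```text
t: 2.3
eef_pos: [0.5277, -0.0345, 0.2857]
ee_rot: [3.141, -0.002, -2.701]
force: [-0.2, -0.2, 0.2]
width: 0.0613
```

```bash
python3 - <<'E'
from h import *
p,d=grab_frame("side");k=cv2.resize(p[130:280,230:430],None,fx=4,fy=4,interpolation=cv2.INTER_CUBIC);cv2.imwrite("pics/s1.png",k[:,:,::-1])
E
```

```text
(no output)
```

View pics/s1.png

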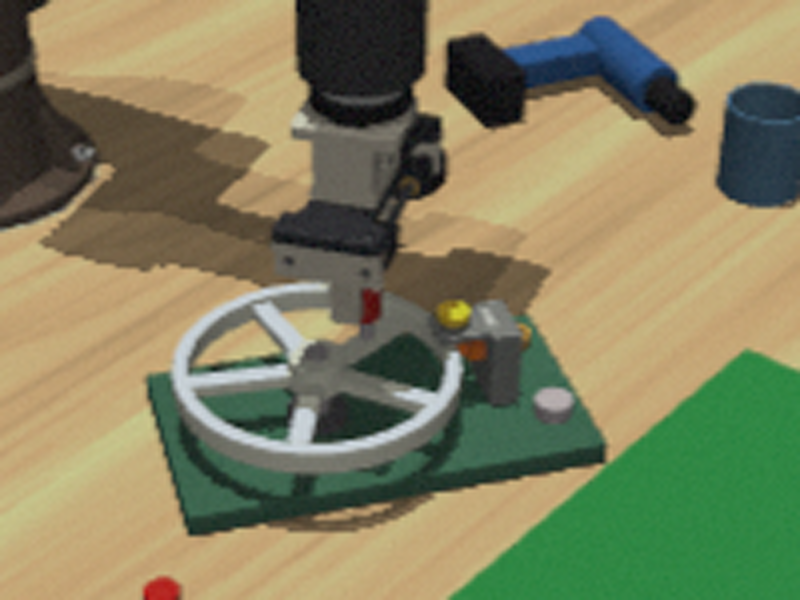

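The knob (crop about 370,305) sits between the fingers, and nothing else is touched. Closing.

arm_command --targets '[[[0,0,0],[0,0,0],0.7],[[0,0,0],[0,0,0],1],[[0,0,0],[0,0,0],1],[[0,0,0],[0,0,0],1],[[0,0,0],[0,0,0],1]]'

```text
t: 2.85
eef_pos: [0.5282, -0.0341, 0.2872]
ee_rot: [3.141, 0.002, -2.701]
force: [-0.5, 3.9, 2.1]
width: 0.0231
```

```bash
python3 - <<'E'
from station import *
s=get_state();print(s['t'],s['eef_pos'],s['force'],s['width'])
E
```

```text
2.85 [ 0.52823103 -0.03409989  0.28715169] [-0.45093763  3.89763297  2.05146975] 0.0231309446459355
```

```bash
python3 - <<'E'
import numpy as np
r=55.;a=1.56-0.12*np.arange(54);p=r*np.c_[np.cos(a),np.sin(a)];acc=np.zeros(2)
for i in range(53):
    s=np.round((p[i+1]-p[0]-acc)/4,1);acc+=4*s
    print(i//2,round(a[i+1],2),s,end='\n' if i%2 else ' | ')
E
```

```text
0 1.44 [ 1.6 -0.1] | 0 1.32 [ 1.7 -0.3]
1 1.2 [ 1.5 -0.5] | 1 1.08 [ 1.5 -0.7]
2 0.96 [ 1.4 -0.9] | 2 0.84 [ 1.3 -1. ]
3 0.72 [ 1.2 -1.2] | 3 0.6 [ 1.  -1.3]
4 0.48 [ 0.8 -1.4] | 4 0.36 [ 0.7 -1.5]
5 0.24 [ 0.5 -1.6] | 5 0.12 [ 0.3 -1.6]
6 0.0 [ 0.1 -1.6] | 6 -0.12 [-0.1 -1.7]
7 -0.24 [-0.3 -1.6] | 7 -0.36 [-0.5 -1.6]
8 -0.48 [-0.7 -1.5] | 8 -0.6 [-0.8 -1.4]
9 -0.72 [-1.  -1.3] | 9 -0.84 [-1.2 -1.2]
10 -0.96 [-1.3 -1. ] | 10 -1.08 [-1.4 -0.9]
11 -1.2 [-1.5 -0.7] | 11 -1.32 [-1.5 -0.5]
12 -1.44 [-1.7 -0.3] | 12 -1.56 [-1.6 -0.1]
13 -1.68 [-1.6  0.1] | 13 -1.8 [-1.7  0.3]
14 -1.92 [-1.6  0.4] | 14 -2.04 [-1.5  0.7]
15 -2.16 [-1.4  0.8] | 15 -2.28 [-1.3  1. ]
16 -2.4 [-1.2  1.2] | 16 -2.52 [-1.   1.2]
17 -2.64 [-0.9  1.4] | 17 -2.76 [-0.7  1.5]
18 -2.88 [-0.5  1.6] | 18 -3.0 [-0.4  1.6]
19 -3.12 [-0.1  1.7] | 19 -3.24 [0.1 1.6]
20 -3.36 [0.2 1.6] | 20 -3.48 [0.5 1.6]
21 -3.6 [0.6 1.5] | 21 -3.72 [0.8 1.5]
22 -3.84 [1.  1.3] | 22 -3.96 [1.2 1.2]
23 -4.08 [1.2 1. ] | 23 -4.2 [1.4 0.9]
24 -4.32 [1.5 0.8] | 24 -4.44 [1.6 0.5]
25 -4.56 [1.6 0.3] | 25 -4.68 [1.6 0.2]
26 -4.8 [ 1.7 -0.1] |
```

arm_command --targets '[[[0,0,0],[1.6,0.2,0],1],[[0,0,0],[1.6,0.2,0],1],[[0,0,0],[1.6,0.1,0],1],[[0,0,0],[1.6,0,0],1],[[0,0,0],[1.7,-0.3,0],1],[[0,0,0],[1.7,-0.3,0],1],[[0,0,0],[1.7,-0.3,0],1],[[0,0,0],[1.7,-0.3,0],1]]'

```text
t: 3.65
eef_pos: [0.5413, -0.0358, 0.2871]
ee_rot: [-3.141, -0.001, -2.701]
force: [-2.3, -3.9, 6.9]
width: 0.0233
```

arm_command --targets '[[[0,0,0],[1.5,-0.5,0],1],[[0,0,0],[1.5,-0.5,0],1],[[0,0,0],[1.5,-0.5,0],1],[[0,0,0],[1.5,-0.5,0],1],[[0,0,0],[1.5,-0.7,0],1],[[0,0,0],[1.5,-0.7,0],1],[[0,0,0],[1.5,-0.7,0],1],[[0,0,0],[1.5,-0.7,0],1]]'

```text
t: 4.45
eef_pos: [0.553, -0.0409, 0.2871]
ee_rot: [-3.141, -0.002, -2.701]
force: [-3.4, -3.1, 7.5]
width: 0.0231
```

arm_command --targets '[[[0,0,0],[1.3,-1.1,0.3],1],[[0,0,0],[1.3,-1.1,0.3],1],[[0,0,0],[1.4,-0.9,0],1],[[0,0,0],[1.4,-0.9,0],1],[[0,0,0],[1.3,-1,0],1],[[0,0,0],[1.3,-1,0],1],[[0,0,0],[1.3,-1,0],1],[[0,0,0],[1.3,-1,0],1]]'

```text
t: 5.25
eef_pos: [0.5632, -0.0485, 0.2871]
ee_rot: [3.142, -0.002, -2.701]
force: [-6.2, -3.6, 6.1]
width: 0.0235
```

arm_command --targets '[[[0,0,0],[1.2,-1.2,0],1],[[0,0,0],[1.2,-1.2,0],1],[[0,0,0],[1.2,-1.2,0],1],[[0,0,0],[1.2,-1.2,0],1],[[0,0,0],[1,-1.3,0],1],[[0,0,0],[1,-1.3,0],1],[[0,0,0],[1,-1.3,0],1],[[0,0,0],[1,-1.3,0],1]]'

```text
t: 6.05
eef_pos: [0.5717, -0.0585, 0.287]
ee_rot: [3.141, -0.003, -2.701]
force: [-6.9, -3.8, 7.4]
width: 0.0226
```

arm_command --targets '[[[0,0,0],[0.8,-1.4,0],1],[[0,0,0],[0.8,-1.4,0],1],[[0,0,0],[0.8,-1.4,0],1],[[0,0,0],[0.8,-1.4,0],1],[[0,0,0],[0.7,-1.5,0],1],[[0,0,0],[0.7,-1.5,0],1],[[0,0,0],[0.7,-1.5,0],1],[[0,0,0],[0.7,-1.5,0],1]]'

```text
t: 6.85
eef_pos: [0.5774, -0.07, 0.2871]
ee_rot: [3.141, -0.003, -2.701]
force: [-8.6, -1.9, 9.2]
width: 0.0225
```

arm_command --targets '[[[0,0,0],[0.5,-1.6,0],1],[[0,0,0],[0.5,-1.6,0],1],[[0,0,0],[0.5,-1.6,0],1],[[0,0,0],[0.5,-1.6,0],1],[[0,0,0],[0.3,-1.6,0],1],[[0,0,0],[0.3,-1.6,0],1],[[0,0,0],[0.3,-1.6,0],1],[[0,0,0],[0.3,-1.6,0],1]]'

```text
t: 7.65
eef_pos: [0.5804, -0.0826, 0.287]
ee_rot: [3.14, -0.004, -2.701]
force: [-9.3, 0.0, 10.3]
width: 0.0231
```

```bash
cat > fit.py <<'E'
import numpy as np
D=np.loadtxt('d.txt');x,y,fx,fy=D.T[:4]
q=np.linalg.lstsq(np.c_[2*x,2*y,np.ones(len(x))],x*x+y*y,rcond=None)[0];c=q[:2];print("free fit",c,np.sqrt(q[2]+c@c))
from scipy.optimize import least_squares
c=least_squares(lambda c:np.hypot(x-c[0],y-c[1])-55,c).x;print("c55",c)
a=np.unwrap(np.arctan2(y-c[1],x-c[0]))
for i in range(len(a)):
    e=np.array([np.cos(a[i]),np.sin(a[i])]);f=np.array([fx[i],fy[i]]);print(a[i].round(3),"r",np.hypot(x[i]-c[0],y[i]-c[1]).round(1),"rad",(f@e).round(1),"tan(ccw+)",(f@[-e[1],e[0]]).round(1))
E
cat > d.txt <<'E'
528.2 -34.1 -.5 3.9
541.3 -35.8 -2.3 -3.9
553 -40.9 -3.4 -3.1
563.2 -48.5 -6.2 -3.6
571.7 -58.5 -6.9 -3.8
577.4 -70 -8.6 -1.9
580.4 -82.6 -9.3 0
E
python3 fit.py
```

```text
free fit [526.30197213 -88.23308541] 54.31175927032989
c55 [525.7806325  -88.79175933]
1.527 r 54.7 rad 3.9 tan(ccw+) 0.7
1.286 r 55.2 rad -4.4 tan(ccw+) 1.1
1.054 r 55.1 rad -4.4 tan(ccw+) 1.4
0.822 r 55.0 rad -6.9 tan(ccw+) 2.1
0.583 r 55.0 rad -7.9 tan(ccw+) 0.6
0.349 r 54.9 rad -8.7 tan(ccw+) 1.2
0.113 r 55.0 rad -9.2 tan(ccw+) 1.0
```

arm_command --targets '[[[0,0,0],[-0.3,-1.6,0.3],1],[[0,0,0],[-0.3,-1.6,0.3],1],[[0,0,0],[-0.2,-1.6,0],1],[[0,0,0],[-0.2,-1.6,0],1],[[0,0,0],[-0.1,-1.7,0],1],[[0,0,0],[-0.1,-1.7,0],1],[[0,0,0],[-0.1,-1.7,0],1],[[0,0,0],[-0.1,-1.7,0],1]]'

```text
t: 8.45
eef_pos: [0.5798, -0.0955, 0.2872]
ee_rot: [3.14, -0.002, -2.701]
force: [-4.8, 1.3, 1.8]
width: 0.0229
```

arm_command --targets '[[[0,0,0],[-0.3,-1.6,0],1],[[0,0,0],[-0.3,-1.6,0],1],[[0,0,0],[-0.3,-1.6,0],1],[[0,0,0],[-0.3,-1.6,0],1],[[0,0,0],[-0.5,-1.6,0],1],[[0,0,0],[-0.5,-1.6,0],1],[[0,0,0],[-0.5,-1.6,0],1],[[0,0,0],[-0.5,-1.6,0],1]]'

```text
t: 9.25
eef_pos: [0.5767, -0.1081, 0.2872]
ee_rot: [3.14, -0.001, -2.701]
force: [-4.8, 3.4, 0.9]
width: 0.0226
```

arm_command --targets '[[[0,0,0],[-0.7,-1.5,0],1],[[0,0,0],[-0.7,-1.5,0],1],[[0,0,0],[-0.7,-1.5,0],1],[[0,0,0],[-0.7,-1.5,0],1],[[0,0,0],[-0.8,-1.4,0],1],[[0,0,0],[-0.8,-1.4,0],1],[[0,0,0],[-0.8,-1.4,0],1],[[0,0,0],[-0.8,-1.4,0],1]]'

```text
t: 10.05
eef_pos: [0.5708, -0.1195, 0.2872]
ee_rot: [3.14, -0.001, -2.701]
force: [-4.6, 4.2, 1.2]
width: 0.0231
```

arm_command --targets '[[[0,0,0],[-1,-1.3,0],1],[[0,0,0],[-1,-1.3,0],1],[[0,0,0],[-1,-1.3,0],1],[[0,0,0],[-1,-1.3,0],1],[[0,0,0],[-1.2,-1.2,0],1],[[0,0,0],[-1.2,-1.2,0],1],[[0,0,0],[-1.2,-1.2,0],1],[[0,0,0],[-1.2,-1.2,0],1]]'

```text
t: 10.85
eef_pos: [0.5623, -0.1293, 0.2872]
ee_rot: [3.14, 0.0, -2.701]
force: [-2.9, 4.8, 0.4]
width: 0.0232
```

arm_command --targets '[[[0,0,0],[-1.3,-1,0],1],[[0,0,0],[-1.3,-1,0],1],[[0,0,0],[-1.3,-1,0],1],[[0,0,0],[-1.3,-1,0],1],[[0,0,0],[-1.4,-0.9,0],1],[[0,0,0],[-1.4,-0.9,0],1],[[0,0,0],[-1.4,-0.9,0],1],[[0,0,0],[-1.4,-0.9,0],1]]'

```text
t: 11.65
eef_pos: [0.5515, -0.1372, 0.2873]
ee_rot: [3.141, 0.0, -2.701]
force: [-0.9, 6.1, -2.7]
width: 0.0232
```

arm_command --targets '[[[0,0,0],[-1.5,-0.7,0],1],[[0,0,0],[-1.5,-0.7,0],1],[[0,0,0],[-1.5,-0.7,0],1],[[0,0,0],[-1.5,-0.7,0],1],[[0,0,0],[-1.5,-0.5,0],1],[[0,0,0],[-1.5,-0.5,0],1],[[0,0,0],[-1.5,-0.5,0],1],[[0,0,0],[-1.5,-0.5,0],1]]'

```text
t: 12.45
eef_pos: [0.5396, -0.142, 0.2873]
ee_rot: [3.141, 0.0, -2.701]
force: [-0.6, 5.5, -4.9]
width: 0.0227
```

arm_command --targets '[[[0,0,0],[-1.7,-0.3,0],1],[[0,0,0],[-1.7,-0.3,0],1],[[0,0,0],[-1.7,-0.3,0],1],[[0,0,0],[-1.7,-0.3,0],1],[[0,0,0],[-1.6,-0.1,0],1],[[0,0,0],[-1.6,-0.1,0],1],[[0,0,0],[-1.6,-0.1,0],1],[[0,0,0],[-1.6,-0.1,0],1]]'

```text
t: 13.25
eef_pos: [0.526, -0.1439, 0.2874]
ee_rot: [3.141, -0.001, -2.701]
force: [0.9, 3.7, -13.7]
width: 0.0232
```

arm_command --targets '[[[0,0,0],[-1.6,0.1,0],1],[[0,0,0],[-1.6,0.1,0],1],[[0,0,0],[-1.6,0.1,0],1],[[0,0,0],[-1.6,0.1,0],1],[[0,0,0],[-1.7,0.3,0],1],[[0,0,0],[-1.7,0.3,0],1],[[0,0,0],[-1.7,0.3,0],1],[[0,0,0],[-1.7,0.3,0],1]]'

```text
t: 14.05
eef_pos: [0.5128, -0.1424, 0.2875]
ee_rot: [3.141, -0.001, -2.701]
force: [2.2, 1.1, -20.4]
width: 0.0234
```

arm_command --targets '[[[0,0,0],[-1.6,0.4,-0.3],1],[[0,0,0],[-1.6,0.4,-0.3],1],[[0,0,0],[-1.6,0.4,-0.2],1],[[0,0,0],[-1.6,0.4,0],1],[[0,0,0],[-1.5,0.7,0],1],[[0,0,0],[-1.5,0.7,0],1],[[0,0,0],[-1.5,0.7,0],1],[[0,0,0],[-1.5,0.7,0],1]]'

```text
t: 14.85
eef_pos: [0.5007, -0.1381, 0.2874]
ee_rot: [-3.141, 0.0, -2.701]
force: [0.7, -1.8, -11.9]
width: 0.023
```

arm_command --targets '[[[0,0,0],[-1.4,0.8,0],1],[[0,0,0],[-1.4,0.8,0],1],[[0,0,0],[-1.4,0.8,0],1],[[0,0,0],[-1.4,0.8,0],1],[[0,0,0],[-1.3,1,0],1],[[0,0,0],[-1.3,1,0],1],[[0,0,0],[-1.3,1,0],1],[[0,0,0],[-1.3,1,0],1]]'

```text
t: 15.65
eef_pos: [0.4903, -0.1313, 0.2874]
ee_rot: [-3.14, 0.0, -2.7]
force: [1.5, -8.8, -12.4]
width: 0.0231
```

arm_command --targets '[[[0,0,0],[-1.2,1.2,0],1],[[0,0,0],[-1.2,1.2,0],1],[[0,0,0],[-1.2,1.2,0],1],[[0,0,0],[-1.2,1.2,0],1],[[0,0,0],[-1,1.2,0],1],[[0,0,0],[-1,1.2,0],1],[[0,0,0],[-1,1.2,0],1],[[0,0,0],[-1,1.2,0],1]]'

```text
t: 16.45
eef_pos: [0.4812, -0.1219, 0.2874]
ee_rot: [-3.14, -0.0, -2.701]
force: [1.6, -10.0, -10.5]
width: 0.0232
```

arm_command --targets '[[[0,0,0],[-0.9,1.4,0],1],[[0,0,0],[-0.9,1.4,0],1],[[0,0,0],[-0.9,1.4,0],1],[[0,0,0],[-0.9,1.4,0],1],[[0,0,0],[-0.7,1.5,0],1],[[0,0,0],[-0.7,1.5,0],1],[[0,0,0],[-0.7,1.5,0],1],[[0,0,0],[-0.7,1.5,0],1]]'

```text
t: 17.25
eef_pos: [0.4742, -0.1096, 0.2873]
ee_rot: [3.141, -0.001, -2.701]
force: [-3.4, -3.5, -4.7]
width: 0.0233
```

```bash
cat >> d.txt <<'E'
579.8 -95.5 -4.8 1.3
576.7 -108.1 -4.8 3.4
570.8 -119.5 -4.6 4.2
562.3 -129.3 -2.9 4.8
551.5 -137.2 -.9 6.1
539.6 -142 -.6 5.5
526 -143.9 .9 3.7
512.8 -142.4 2.2 1.1
500.7 -138.1 .7 -1.8
490.3 -131.3 1.5 -8.8
481.2 -121.9 1.6 -10
474.2 -109.6 -3.4 -3.5
E
python3 fit.py
```

```text
free fit [525.28528813 -88.66917513] 55.153022266795965
c55 [525.39601399 -88.74688432]
1.52 r 54.7 rad 3.9 tan(ccw+) 0.7
1.279 r 55.3 rad -4.4 tan(ccw+) 1.1
1.048 r 55.2 rad -4.4 tan(ccw+) 1.4
0.817 r 55.2 rad -6.9 tan(ccw+) 2.1
0.579 r 55.3 rad -7.9 tan(ccw+) 0.6
0.346 r 55.3 rad -8.7 tan(ccw+) 1.1
0.111 r 55.3 rad -9.2 tan(ccw+) 1.0
-0.123 r 54.8 rad -4.9 tan(ccw+) 0.7
-0.361 r 54.8 rad -5.7 tan(ccw+) 1.5
-0.595 r 54.8 rad -6.2 tan(ccw+) 0.9
-0.832 r 54.8 rad -5.5 tan(ccw+) 1.1
-1.077 r 55.0 rad -5.8 tan(ccw+) 2.1
-1.31 r 55.1 rad -5.5 tan(ccw+) 0.8
-1.56 r 55.2 rad -3.7 tan(ccw+) 0.9
-1.801 r 55.1 rad -1.6 tan(ccw+) 1.9
-2.035 r 55.2 rad 1.3 tan(ccw+) 1.4
-2.26 r 55.2 rad 5.8 tan(ccw+) 6.8
-2.498 r 55.2 rad 4.7 tan(ccw+) 9.0
-2.755 r 55.3 rad 4.5 tan(ccw+) 2.0
```

arm_command --targets '[[[0,0,0],[0.2,-0.7,0],1],[[0,0,0],[0.2,-0.7,0],1],[[0,0,0],[0.2,-0.7,0],1],[[0,0,0],[0.2,-0.7,0],1]]'

```text
t: 17.65
eef_pos: [0.4752, -0.1122, 0.2872]
ee_rot: [3.141, -0.0, -2.701]
force: [-4.7, -0.1, -2.0]
width: 0.0229
```

arm_command --targets '[[[0,0,0],[0.3,-0.6,0],1],[[0,0,0],[0.3,-0.6,0],1],[[0,0,0],[0.3,-0.6,0],1],[[0,0,0],[0.3,-0.6,0],1]]'

```text
t: 18.05
eef_pos: [0.4764, -0.1145, 0.2872]
ee_rot: [3.141, -0.0, -2.701]
force: [-5.8, 0.4, -1.6]
width: 0.0229
```

arm_command --targets '[[[0,0,0],[0.34,-0.6,0],1],[[0,0,0],[0.34,-0.6,0],1],[[0,0,0],[0.34,-0.6,0],1],[[0,0,0],[0.34,-0.6,0],1]]'

```text
t: 18.45
eef_pos: [0.4776, -0.1168, 0.2872]
ee_rot: [3.14, -0.001, -2.701]
force: [-6.5, 2.2, -0.5]
width: 0.0232
```

arm_command --targets '[[[0,0,0],[0.37,-0.58,0],1],[[0,0,0],[0.37,-0.58,0],1],[[0,0,0],[0.37,-0.58,0],1],[[0,0,0],[0.37,-0.58,0],1]]'

```text
t: 18.85
eef_pos: [0.479, -0.119, 0.2872]
ee_rot: [3.14, -0.001, -2.701]
force: [-6.8, 3.3, 0.1]
width: 0.0234
```

arm_command --targets '[[[0,0,0],[0.39,-0.56,0],1],[[0,0,0],[0.39,-0.56,0],1],[[0,0,0],[0.39,-0.56,0],1],[[0,0,0],[0.39,-0.56,0],1]]'

```text
t: 19.25
eef_pos: [0.4805, -0.1212, 0.2872]
ee_rot: [3.14, -0.001, -2.701]
force: [-7.8, 3.7, 0.2]
width: 0.023
```

arm_command --targets '[[[0,0,0],[0.42,-0.54,0],1],[[0,0,0],[0.42,-0.54,0],1],[[0,0,0],[0.42,-0.54,0],1],[[0,0,0],[0.42,-0.54,0],1]]'

```text
t: 19.65
eef_pos: [0.4821, -0.1233, 0.2872]
ee_rot: [3.14, -0.001, -2.701]
force: [-8.3, 5.3, 1.4]
width: 0.0231
```

arm_command --targets '[[[0,0,0],[0.45,-0.52,0],1],[[0,0,0],[0.45,-0.52,0],1],[[0,0,0],[0.45,-0.52,0],1],[[0,0,0],[0.45,-0.52,0],1]]'

```text
t: 20.05
eef_pos: [0.4839, -0.1254, 0.2872]
ee_rot: [3.14, -0.001, -2.701]
force: [-8.9, 5.1, 1.1]
width: 0.0233
```

arm_command --targets '[[[0,0,0],[0.47,-0.5,0],1],[[0,0,0],[0.47,-0.5,0],1],[[0,0,0],[0.47,-0.5,0],1],[[0,0,0],[0.47,-0.5,0],1]]'

```text
t: 20.45
eef_pos: [0.4858, -0.1274, 0.2872]
ee_rot: [3.14, -0.001, -2.701]
force: [-8.6, 4.6, 1.5]
width: 0.023
```

arm_command --targets '[[[0,0,0],[0.5,-0.47,0],1],[[0,0,0],[0.5,-0.47,0],1],[[0,0,0],[0.5,-0.47,0],1],[[0,0,0],[0.5,-0.47,0],1]]'

```text
t: 20.85
eef_pos: [0.4878, -0.1294, 0.2872]
ee_rot: [3.14, -0.001, -2.701]
force: [-7.1, 3.5, -0.4]
width: 0.023
```

arm_command --targets '[[[0,0,0],[0.52,-0.45,0],1],[[0,0,0],[0.52,-0.45,0],1],[[0,0,0],[0.52,-0.45,0],1],[[0,0,0],[0.52,-0.45,0],1]]'

```text
t: 21.25
eef_pos: [0.49, -0.1313, 0.2872]
ee_rot: [3.14, -0.001, -2.701]
force: [-6.8, 1.9, -0.4]
width: 0.0234
```

arm_command --targets '[[[0,0,0],[0.54,-0.42,0],1],[[0,0,0],[0.54,-0.42,0],1],[[0,0,0],[0.54,-0.42,0],1],[[0,0,0],[0.54,-0.42,0],1]]'

```text
t: 21.65
eef_pos: [0.4924, -0.1331, 0.2872]
ee_rot: [3.141, -0.001, -2.701]
force: [-6.2, 0.4, -2.2]
width: 0.023
```

arm_command --targets '[[[0,0,0],[0.56,-0.39,0],1],[[0,0,0],[0.56,-0.39,0],1],[[0,0,0],[0.56,-0.39,0],1],[[0,0,0],[0.56,-0.39,0],1]]'

```text
t: 22.05
eef_pos: [0.495, -0.1348, 0.2872]
ee_rot: [3.142, 0.0, -2.701]
force: [-4.8, -1.5, -2.1]
width: 0.0232
```

arm_command --targets '[[[0,0,0],[0.58,-0.36,0],1],[[0,0,0],[0.58,-0.36,0],1],[[0,0,0],[0.58,-0.36,0],1],[[0,0,0],[0.58,-0.36,0],1]]'

```text
t: 22.45
eef_pos: [0.4977, -0.1364, 0.2873]
ee_rot: [-3.141, 0.001, -2.701]
force: [-2.7, -2.1, -2.7]
width: 0.023
```

```bash
cat > peak.py <<'E'
import numpy as np,sys
from scipy.optimize import curve_fit
D=np.loadtxt(sys.argv[1]);c=np.array([525.4,-88.75])
a=np.arctan2(D[:,1]-c[1],D[:,0]-c[0]);t=-np.sin(a)*D[:,2]+np.cos(a)*D[:,3]
for r in zip(a.round(3),t.round(1)):print(*r)
f=lambda a,b,A,m,w:b+A*np.where(abs(a-m)<w,.5+.5*np.cos(np.pi*(a-m)/w),0)
s=np.sign(np.mean(t));q,_=curve_fit(f,a,s*t,p0=[1,8,-2.42,.3]);print(q,np.sqrt(np.diag(_)))
g=lambda a,b,A,m,w:b+A*np.exp(-((a-m)/w)**2)
q,_=curve_fit(g,a,s*t,p0=[1,8,-2.42,.2]);print(q,np.sqrt(np.diag(_)))
E
cat > p1.txt <<'E'
475.2 -112.2 -4.7 -.1
476.4 -114.5 -5.8 .4
477.6 -116.8 -6.5 2.2
479 -119 -6.8 3.3
480.5 -121.2 -7.8 3.7
482.1 -123.3 -8.3 5.3
483.9 -125.4 -8.9 5.1
485.8 -127.4 -8.6 4.6
487.8 -129.4 -7.1 3.5
490 -131.3 -6.8 1.9
492.4 -133.1 -6.2 .4
495 -134.8 -4.8 -1.5
497.7 -136.4 -2.7 -2.1
E
python3 peak.py p1.txt
```

```text
-2.705 -1.9
-2.658 -3.1
-2.611 -5.2
-2.564 -6.5
-2.516 -7.6
-2.468 -9.3
-2.418 -9.7
-2.368 -9.3
-2.317 -7.6
-2.265 -6.4
-2.21 -5.2
-2.154 -3.2
-2.097 -1.3
[ 0.44330427  8.95426492 -2.41149888  0.39828388] [0.96722574 0.89781536 0.00381332 0.03707621]
[-1.45995076 10.9058782  -2.411586    0.27099368] [1.39798306 1.31275338 0.00366132 0.0302331 ]
```

arm_command --targets '[[[0,0,0],[-0.58,0.36,0],1],[[0,0,0],[-0.58,0.36,0],1],[[0,0,0],[-0.58,0.36,0],1],[[0,0,0],[-0.58,0.36,0],1]]'

```text
t: 22.85
eef_pos: [0.4954, -0.1351, 0.2872]
ee_rot: [-3.141, 0.001, -2.701]
force: [-0.3, -5.9, -4.8]
width: 0.0227
```

arm_command --targets '[[[0,0,0],[-0.56,0.39,0],1],[[0,0,0],[-0.56,0.39,0],1],[[0,0,0],[-0.56,0.39,0],1],[[0,0,0],[-0.56,0.39,0],1]]'

```text
t: 23.25
eef_pos: [0.4933, -0.1336, 0.2873]
ee_rot: [-3.14, 0.001, -2.701]
force: [0.8, -6.6, -5.6]
width: 0.0232
```

arm_command --targets '[[[0,0,0],[-0.54,0.42,0],1],[[0,0,0],[-0.54,0.42,0],1],[[0,0,0],[-0.54,0.42,0],1],[[0,0,0],[-0.54,0.42,0],1]]'

```text
t: 23.65
eef_pos: [0.4913, -0.1321, 0.2873]
ee_rot: [-3.14, 0.001, -2.7]
force: [0.8, -10.2, -7.8]
width: 0.0228
```

arm_command --targets '[[[0,0,0],[-0.52,0.45,0],1],[[0,0,0],[-0.52,0.45,0],1],[[0,0,0],[-0.52,0.45,0],1],[[0,0,0],[-0.52,0.45,0],1]]'

```text
t: 24.05
eef_pos: [0.4893, -0.1305, 0.2873]
ee_rot: [-3.14, 0.001, -2.7]
force: [2.7, -11.1, -7.7]
width: 0.0234
```

arm_command --targets '[[[0,0,0],[-0.5,0.47,0],1],[[0,0,0],[-0.5,0.47,0],1],[[0,0,0],[-0.5,0.47,0],1],[[0,0,0],[-0.5,0.47,0],1]]'

```text
t: 24.45
eef_pos: [0.4872, -0.1287, 0.2873]
ee_rot: [-3.139, 0.001, -2.7]
force: [2.2, -11.4, -8.3]
width: 0.0229
```

arm_command --targets '[[[0,0,0],[-0.47,0.5,0],1],[[0,0,0],[-0.47,0.5,0],1],[[0,0,0],[-0.47,0.5,0],1],[[0,0,0],[-0.47,0.5,0],1]]'

```text
t: 24.85
eef_pos: [0.4853, -0.1268, 0.2873]
ee_rot: [-3.139, 0.001, -2.7]
force: [0.9, -11.2, -8.0]
width: 0.0231
```

arm_command --targets '[[[0,0,0],[-0.45,0.52,0],1],[[0,0,0],[-0.45,0.52,0],1],[[0,0,0],[-0.45,0.52,0],1],[[0,0,0],[-0.45,0.52,0],1]]'

```text
t: 25.25
eef_pos: [0.4834, -0.1247, 0.2873]
ee_rot: [-3.14, 0.001, -2.7]
force: [1.4, -12.3, -7.3]
width: 0.0231
```

arm_command --targets '[[[0,0,0],[-0.42,0.54,0],1],[[0,0,0],[-0.42,0.54,0],1],[[0,0,0],[-0.42,0.54,0],1],[[0,0,0],[-0.42,0.54,0],1]]'

```text
t: 25.65
eef_pos: [0.4816, -0.1225, 0.2873]
ee_rot: [-3.14, 0.0, -2.701]
force: [1.0, -11.6, -6.6]
width: 0.0231
```

arm_command --targets '[[[0,0,0],[-0.39,0.56,0],1],[[0,0,0],[-0.39,0.56,0],1],[[0,0,0],[-0.39,0.56,0],1],[[0,0,0],[-0.39,0.56,0],1]]'

```text
t: 26.05
eef_pos: [0.4799, -0.1202, 0.2873]
ee_rot: [-3.14, 0.0, -2.701]
force: [-0.3, -10.1, -6.1]
width: 0.023
```

arm_command --targets '[[[0,0,0],[-0.37,0.58,0],1],[[0,0,0],[-0.37,0.58,0],1],[[0,0,0],[-0.37,0.58,0],1],[[0,0,0],[-0.37,0.58,0],1]]'

```text
t: 26.45
eef_pos: [0.4782, -0.1177, 0.2872]
ee_rot: [-3.14, -0.0, -2.701]
force: [-1.2, -8.9, -3.7]
width: 0.0233
```

arm_command --targets '[[[0,0,0],[-0.34,0.6,0],1],[[0,0,0],[-0.34,0.6,0],1],[[0,0,0],[-0.34,0.6,0],1],[[0,0,0],[-0.34,0.6,0],1]]'

```text
t: 26.85
eef_pos: [0.4767, -0.1151, 0.2872]
ee_rot: [-3.141, -0.0, -2.701]
force: [-3.4, -6.2, -3.2]
width: 0.023
```

arm_command --targets '[[[0,0,0],[-0.3,0.6,0],1],[[0,0,0],[-0.3,0.6,0],1],[[0,0,0],[-0.3,0.6,0],1],[[0,0,0],[-0.3,0.6,0],1]]'

```text
t: 27.25
eef_pos: [0.4754, -0.1125, 0.2872]
ee_rot: [-3.141, -0.0, -2.701]
force: [-3.2, -4.5, -1.2]
width: 0.0229
```

```bash
cat > p2.txt <<'E'
495.4 -135.1 -.3 -5.9
493.3 -133.6 .8 -6.6
491.3 -132.1 .8 -10.2
489.3 -130.5 2.7 -11.1
487.2 -128.7 2.2 -11.4
485.3 -126.8 .9 -11.2
483.4 -124.7 1.4 -12.3
481.6 -122.5 1 -11.6
479.9 -120.2 -.3 -10.1
478.2 -117.7 -1.2 -8.9
476.7 -115.1 -3.4 -6.2
475.4 -112.5 -3.2 -4.5
E
python3 peak.py p2.txt
```

```text
-2.145 3.0
-2.192 4.5
-2.237 6.9
-2.284 9.3
-2.334 9.5
-2.382 8.7
-2.434 10.3
-2.485 9.8
-2.537 8.1
-2.591 7.0
-2.646 3.8
-2.698 2.7
[-7.85340378 17.91362318 -2.41269358  0.6207492 ] [2.24320505e+01 2.22140138e+01 6.56012500e-03 4.60713852e-01]
[-16.79042691  26.84134067  -2.41280255   0.48563247] [3.95876990e+01 3.93613580e+01 6.53098733e-03 4.19254443e-01]
```

arm_command --targets '[[[0,0,0],[0.5,-0.87,0],1],[[0,0,0],[0.5,-0.87,0],1],[[0,0,0],[0.5,-0.87,0],1],[[0,0,0],[0.5,-0.87,0],1],[[0,0,0],[0.5,-0.87,0],1],[[0,0,0],[0.5,-0.87,0],1],[[0,0,0],[0.5,-0.87,0],1],[[0,0,0],[0.5,-0.87,0],1]]'

```text
t: 28.05
eef_pos: [0.4789, -0.1188, 0.2871]
ee_rot: [3.14, -0.001, -2.701]
force: [-8.2, 3.3, 3.2]
width: 0.023
```

arm_command --targets '[[[0,0,0],[0.59,-0.76,0],1],[[0,0,0],[0.59,-0.76,0],1],[[0,0,0],[0.59,-0.76,0],1],[[0,0,0],[0.59,-0.76,0],1],[[0,0,0],[0.59,-0.76,0],1],[[0,0,0],[0.59,-0.76,0],1],[[0,0,0],[0.59,-0.76,0],1],[[0,0,0],[0.59,-0.76,0],1]]'

```text
t: 28.85
eef_pos: [0.4834, -0.1248, 0.2871]
ee_rot: [3.14, -0.001, -2.701]
force: [-8.3, 4.1, 3.7]
width: 0.0229
```

arm_command --targets '[[[0,0,0],[0,0,0],1],[[0,0,0],[0,0,0],1],[[0,0,0],[0,0,0],1]]'

```text
t: 29.15
eef_pos: [0.4836, -0.125, 0.2871]
ee_rot: [3.14, -0.001, -2.701]
force: [-7.7, 1.0, 3.2]
width: 0.0227
```

```bash
python3 - <<'E'
from station import *
import numpy as np
s=get_state();p=s['eef_pos'];print(s['t'],p*1e3,s['force'],np.arctan2(p[1]+.08875,p[0]-.5254))
E
```

```text
29.15 [ 483.56706031 -124.98117801  287.12625418] [-7.68914987  0.9583945   3.15116512] -2.427830171607029
```

arm_command --targets '[[[0,0,0],[0.2,-0.4,0],1],[[0,0,0],[0.2,-0.4,0],1],[[0,0,0],[0.1,-0.3,0],1],[[0,0,0],[0,0,0],1],[[0,0,0],[0,0,0],1]]'

```text
t: 29.65
eef_pos: [0.4841, -0.1258, 0.2871]
ee_rot: [3.14, -0.0, -2.701]
force: [-7.6, 5.8, 3.8]
width: 0.0228
```

```bash
python3 - <<'E'
from station import *
import numpy as np
s=get_state();p=s['eef_pos'];a=np.arctan2(p[1]+.08875,p[0]-.5254);f=s['force'];print(s['t'],p*1e3,f,a,"rad",f[0]*np.cos(a)+f[1]*np.sin(a),"tan",-f[0]*np.sin(a)+f[1]*np.cos(a))
E
```

```text
29.65 [ 484.08354545 -125.76977549  287.13581753] [-7.62335772  5.7675411   3.80496716] -2.4109887795356038 rad 1.828867355948124 tan -9.382715887620211
```

arm_command --targets '[[[0,0,0],[-0.3,0.3,0],1],[[0,0,0],[0,0,0],1],[[0,0,0],[0,0,0],1]]'

```text
t: 29.95
eef_pos: [0.484, -0.1256, 0.2871]
ee_rot: [3.14, -0.0, -2.701]
force: [-6.9, 4.3, 2.0]
width: 0.0231
```

arm_command --targets '[[[0,0,0],[-0.4,0.5,0],1],[[0,0,0],[-0.4,0.5,0],1],[[0,0,0],[0,0,0],1],[[0,0,0],[0,0,0],1]]'

```text
t: 30.35
eef_pos: [0.4836, -0.1252, 0.2872]
ee_rot: [3.141, 0.0, -2.701]
force: [-5.1, -1.7, 0.1]
width: 0.0229
```

arm_command --targets '[[[0,0,0],[-0.4,0.0,0],1],[[0,0,0],[0,0,0],0.68],[[0,0,0],[0,0,0],0.5],[[0,0,0],[0,0,0],0.3],[[0,0,0],[0,0,0],0.2],[[0,0,0],[0,0,0],0.2]]'

```text
t: 30.95
eef_pos: [0.4836, -0.1251, 0.2872]
ee_rot: [-3.141, 0.001, -2.701]
force: [0.9, -0.0, 0.3]
width: 0.0541
```

arm_command --targets '[[[0,0,0],[0,0,15],0.2],[[0,0,0],[0,0,25],0.2],[[0,0,0],[0,0,25],0.5],[[0,0,0],[0,0,5],1],[[0,0,0],[0,0,0],1]]'

```text
t: 31.45
eef_pos: [0.4835, -0.1252, 0.358]
ee_rot: [-3.141, 0.002, -2.701]
force: [1.4, -0.0, -0.1]
width: 0.0513
```

```bash
python3 - <<'E'
from h import *
s=get_state();print(s['t'],s['eef_pos'],s['force'],s['width'])
p,d=grab_frame("top");np.savez("top2.npz",p=p,d=d);k=cv2.resize(p[138:238,285:420],None,fx=5,fy=5,interpolation=cv2.INTER_CUBIC);cv2.imwrite("pics/t2.png",k[:,:,::-1])
p,d=grab_frame("side");np.savez("side2.npz",p=p,d=d);k=cv2.resize(p[150:270,240:400],None,fx=5,fy=5,interpolation=cv2.INTER_CUBIC);cv2.imwrite("pics/s2.png",k[:,:,::-1])
E
```

```text
31.45 [ 0.48350191 -0.12516059  0.35795941] [ 1.35339388 -0.01059844 -0.09897851] 0.051272552424613115
```

View pics/s2.png

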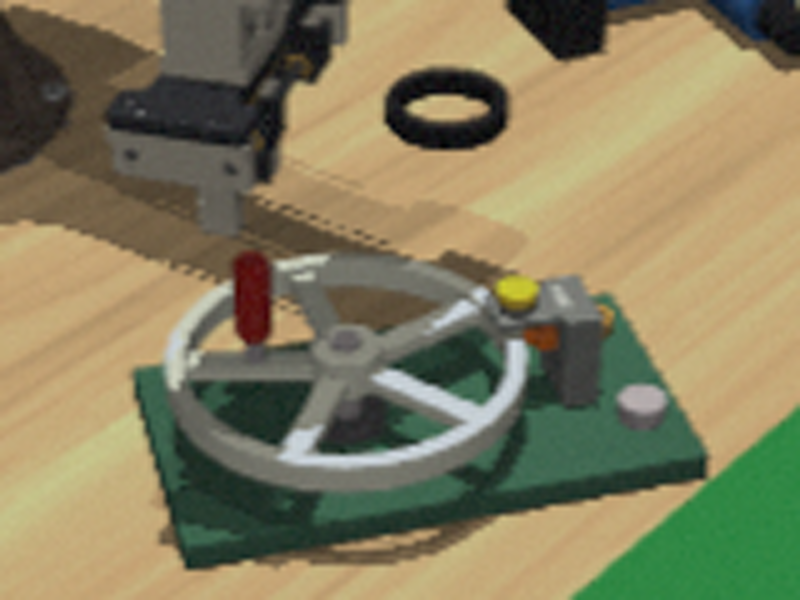

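View pics/t2.png

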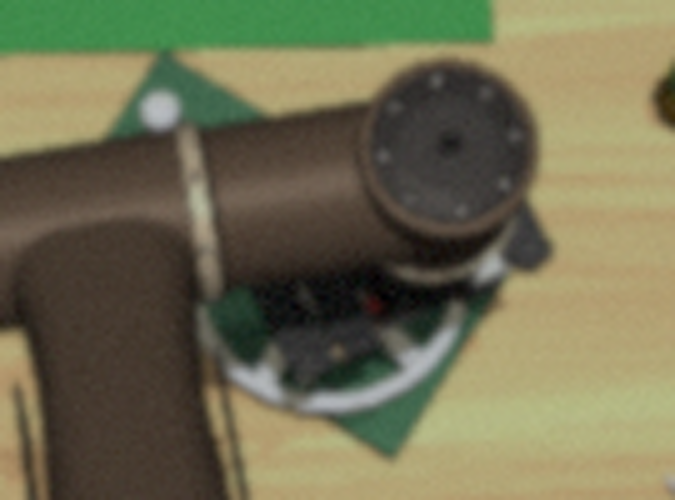

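The knob (side crop about 252,256) is free, at the far side of the wheel, and the plunger is up at about (517,290). Moving over the plunger with the fingers shut.

arm_command --targets '[[[0,0,0],[15,20,0],1],[[0,0,0],[25,32,0],1],[[0,0,0],[30,36,0],1],[[0,0,0],[20,25,0],1],[[0,0,0],[12,15,0],1],[[0,0,0],[0,0,0],1]]'

```text
t: 32.15
eef_pos: [0.5863, 0.0044, 0.3553]
ee_rot: [3.141, -0.002, -2.699]
force: [-0.7, -1.4, -0.2]
width: 0.0012
```

arm_command --targets '[[[0,0,0],[0,0,-25],1],[[0,0,0],[0,0,-25],1],[[0,0,0],[0,0,-12],1],[[0,0,0],[0,0,-6],1],[[0,0,0],[0,0,0],1],[[0,0,0],[0,0,0],1]]'

```text
t: 32.75
eef_pos: [0.5856, 0.0026, 0.29]
ee_rot: [-3.141, 0.001, -2.701]
force: [0.2, 0.5, 0.5]
width: 0.0003
```

```bash
python3 - <<'E'
from h import *
s=get_state();print(s['t'],s['eef_pos'],s['force'],s['width'])
c=np.array([.5272,-.088]);x=ray("side",289.9,200.6,.14)[:2]-c;print("knob",x,np.hypot(*x),np.arctan2(x[1],x[0]))
p,d=grab_frame("side");np.savez("side3.npz",p=p,d=d);k=cv2.resize(p[150:270,240:400],None,fx=5,fy=5,interpolation=cv2.INTER_CUBIC);cv2.imwrite("pics/s3.png",k[:,:,::-1])
E
```

```text
32.75 [0.58560284 0.00264042 0.28996664] [0.18281854 0.45754938 0.4712418 ] 0.00030621802048138517
knob [-0.04460339 -0.0307567 ] 0.054179677131344986 -2.5379080483663903
```

View pics/s3.png

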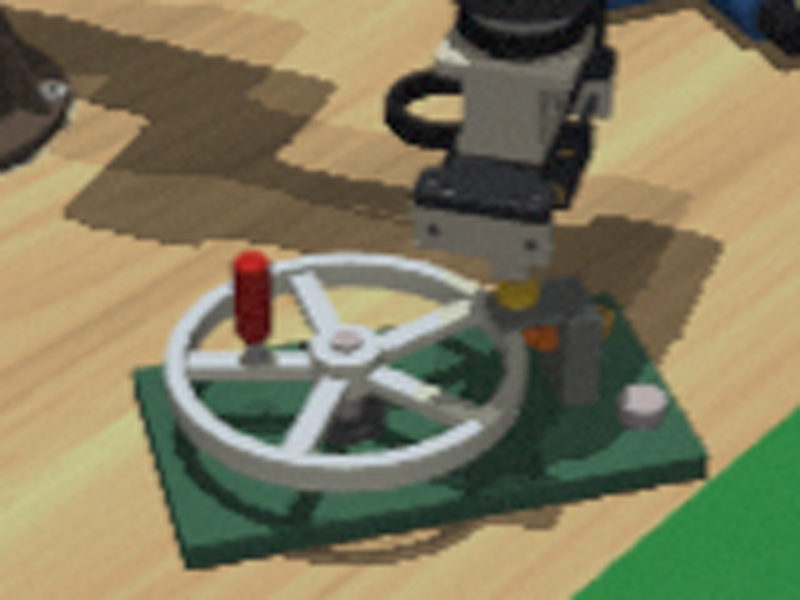

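```bash
python3 - <<'E'
from h import *
c=np.array([.5272,-.088])
for f in("side0","side3"):
    F=np.load(f+".npz");p=F['p'];h=cv2.cvtColor(p,cv2.COLOR_RGB2HSV)
    m=((h[...,0]<6)|(h[...,0]>174))&(h[...,1]>130)&(h[...,2]>50);w=np.zeros_like(m);w[185:225,275:335]=1
    v,u=np.nonzero(m&w);print(f,len(u),u.mean(),v.mean(),v.min(),v.max(),u.min(),u.max(),np.median(F['d'][v,u]))
    x=ray("side",u.mean(),v.mean(),.1125)[:2]-c;print(x,np.hypot(*x),np.arctan2(x[1],x[0]))
    P=cloud("side",F['d'])[v,u];print("depth pts med",np.median(P,0))
for a in(1.52,1.55,-2.40,-2.42,-2.5,-2.54):
    print(a,proj("side",[c[0]+.055*np.cos(a),c[1]+.055*np.sin(a),.1125]),proj("side",[c[0]+.055*np.cos(a),c[1]+.055*np.sin(a),.14]))
E
```

```text
side0 112 321.1517857142857 201.3125 193 210 318 324 1.3752933
[0.00068006 0.05807077] 0.05807475159930477 1.5590860284744403
depth pts med [ 0.53602739 -0.03968436  0.12104754]
side3 117 290.04273504273505 208.87179487179486 200 218 287 293 1.3430147
[-0.04276264 -0.03350183] 0.054323250699527925 -2.477033125592803
depth pts med [ 0.49287159 -0.12985592  0.12039411]
1.52 [[320.99970948 201.99868432]] [[321.01111791 194.43367762]]
1.55 [[320.60442896 201.79233618]] [[320.61138298 194.2301962 ]]
-2.4 [[289.71920252 209.6772645 ]] [[289.37001123 202.012622  ]]
-2.42 [[289.73412288 209.46592784]] [[289.38534105 201.80406031]]
-2.5 [[289.86715131 208.62406295]] [[289.52084398 200.97327393]]
-2.54 [[289.97727284 208.20637908]] [[289.63269651 200.56110097]]
```

The knob position agrees with the felt angle, to within the side camera's constant offset of about 0.7 px. The fingertips (crop about 515,265) are right over the yellow cap. Pressing gently.

arm_command --targets '[[[0,0,0],[0,0,-4],1],[[0,0,0],[0,0,-4],1],[[0,0,0],[0,0,-2],1],[[0,0,0],[0,0,-2],1],[[0,0,0],[0,0,-1],1],[[0,0,0],[0,0,-1],1],[[0,0,0],[0,0,0],1]]'

```text
t: 33.5
eef_pos: [0.5852, 0.0028, 0.2751]
ee_rot: [-3.142, -0.0, -2.701]
force: [-2.2, 0.9, 3.7]
width: 0.0004
```

arm_command --targets '[[[0,0,0],[0,0,-0.7],1],[[0,0,0],[0,0,-0.7],1],[[0,0,0],[0,0,-0.6],1],[[0,0,0],[0,0,0],1],[[0,0,0],[0,0,0],1]]'

```text
t: 34.0
eef_pos: [0.5853, 0.0028, 0.2731]
ee_rot: [3.142, -0.0, -2.701]
force: [-2.8, 0.5, 4.6]
width: 0.0005
```

arm_command --targets '[[[0,0,0],[0,0,-0.5],1],[[0,0,0],[0,0,-0.5],1],[[0,0,0],[0,0,0],1],[[0,0,0],[0,0,0],1]]'

```text
t: 34.4
eef_pos: [0.5853, 0.0028, 0.2723]
ee_rot: [-3.142, 0.0, -2.701]
force: [-3.5, 0.9, 6.3]
width: 0.0003
```

arm_command --targets '[[[0,0,0],[0,0,-0.5],1],[[0,0,0],[0,0,0],1],[[0,0,0],[0,0,0],1]]'

```text
t: 34.7
eef_pos: [0.5853, 0.0028, 0.2722]
ee_rot: [-3.141, 0.0, -2.701]
force: [-4.4, 1.4, 9.6]
width: 0.0005
```

The height stopped changing and the force rose past 5.6 N to 9.6 N, so the plunger is at its stop. Letting it back up.

arm_command --targets '[[[0,0,0],[0,0,0],1],[[0,0,0],[0,0,2],1],[[0,0,0],[0,0,2],1],[[0,0,0],[0,0,4],1],[[0,0,0],[0,0,10],1],[[0,0,0],[0,0,25],1],[[0,0,0],[0,0,40],1],[[0,0,0],[0,0,40],1]]'

```text
t: 35.5
eef_pos: [0.5852, 0.0027, 0.396]
ee_rot: [-3.141, -0.001, -2.701]
force: [0.3, 0.8, -0.9]
width: 0.0004
```

arm_command --targets '[[[0,0,0],[-10,-30,0],1],[[0,0,0],[-15,-40,0],1],[[0,0,0],[-15,-40,0],1],[[0,0,0],[-15,-40,0],1],[[0,0,0],[-15,-40,0],1],[[0,0,0],[-15,-40,0],1],[[0,0,0],[-10,-30,0],1],[[0,0,0],[0,0,0],1]]'

```text
t: 36.3
eef_pos: [0.489, -0.2601, 0.3951]
ee_rot: [-3.141, 0.0, -2.704]
force: [0.1, 0.7, -0.6]
width: 0.0005
```

```bash
python3 - <<'E'
from h import *
s=get_state();print(s['t'],s['eef_pos'],s['force'],s['qd'].round(3))
p,d=grab_frame("side");np.savez("side4.npz",p=p,d=d);cv2.imwrite("pics/s4.png",p[:,:,::-1])
h=cv2.cvtColor(p,cv2.COLOR_RGB2HSV)
m=((h[...,0]<6)|(h[...,0]>174))&(h[...,1]>130)&(h[...,2]>50);w=np.zeros_like(m);w[185:225,275:335]=1
v,u=np.nonzero(m&w);print(len(u),u.mean(),v.mean())
for f in("side0","side4"):
    P=np.load(f+".npz");hh=cv2.cvtColor(P['p'],cv2.COLOR_RGB2HSV);y=(hh[...,0]>22)&(hh[...,0]<34)&(hh[...,1]>170)&(hh[...,2]>100);y[:200]=0;y[218:]=0;y[:,:330]=0;y[:,352:]=0
    v,u=np.nonzero(y);print(f,len(u),u.mean(),v.mean())
E
```

```text
36.3 [ 0.48899457 -0.26011187  0.39509435] [ 0.12843721  0.72730706 -0.55378187] [ 0.055 -0.001 -0.001 -0.012  0.005 -0.061]
118 289.9491525423729 209.20338983050848
side0 34 342.9117647058824 208.05882352941177
side4 35 342.9714285714286 208.17142857142858
```

View pics/s4.png

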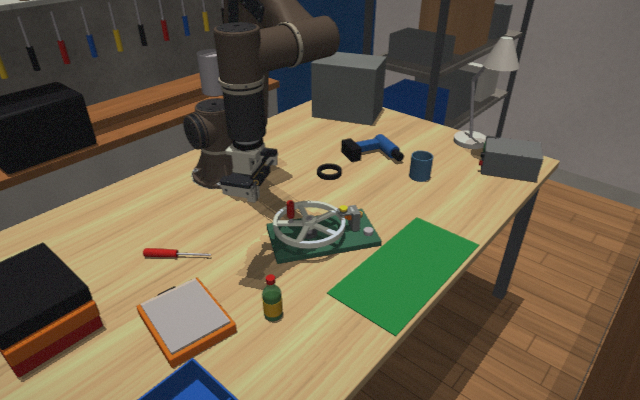

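The plunger is back up: its cap is at (343.0, 208.2), against (342.9, 208.1) at the start. The knob is still at (290, 209), the other items look unmoved and the arm is clear. Handing in.

```bash
python3 -c "
from station import *
print(job_done())"
```

```text
the job is handed in; nothing more can be done
None
```

The wheel is standing with the middle of its tight spot on the shoe, and the plunger was pressed once, fully down, and came back up. I handed the job in at about 36 s of the 72 s allowed.

- **Finding the spot:** I turned the wheel by the red knob until one rise in drag showed, about two thirds of a turn. I then crossed the spot slowly in both directions. The drag peaked at about 10 N, against about 1 N elsewhere. The two passes put the middle at knob angles of −2.412 and −2.413 rad.
- **Letting go:** The wheel was left at about −2.41 to −2.42 rad, so within about 0.01 rad of the middle. I eased most of the load off before opening the fingers.
- **Pressing the plunger:** At the bottom the height stopped changing (272.3 to 272.2 mm at the tool) while the force rose from 6.3 to 9.6 N, so it reached its stop. There was also a sideways force of up to about 4 N on the tool. The fingertips stayed above the height of the upright.
- **Last checks:** The plunger cap is back at its starting place in the picture, and the knob did not move beyond about 0.3 px. The other things look unmoved by eye, and the arm is clear of everything.
- **One disagreement:** A first hand-picked camera reading of the knob angle was about 0.12 rad off the felt angle. A centroid reading showed the same offset of about 0.7 px at the start of the job, so I put it down to camera calibration and trusted the arm's reading.

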